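# Reload the lock-cylinder drill jig

## Task

A finished lock cylinder is still latched in the drill jig and blocks the next one. Swing the red-knobbed latch fully open, draw the finished cylinder back from under the drill bridge and lay it gently, flat, in the blue parts tray; then push the next cylinder, waiting on the same rails, under the bridge until it is fully home against the end stop, and swing the latch fully shut behind it. Leave the oil bottle, the hex key and the amber screwdriver where they are.

Things in the scene. Friction and masses are not known exactly. Their poses are not given: they have to be found in the camera images.
- drill_jig: Drill jig for lock cylinders, fixed. Origin on the desk under its track's middle line; x along the track from loading end to end stop, y left, z up. Grey base plate 12 mm thick, x -145 to +112, y -39 to +39 mm (an ear to y -67 at x -21 to +45). Two guide rails 4 mm high, inner faces at y -18 and +18; the cylinders lie between them on the plate, rising 13 mm above the rails.
- end_stop (a point): Middle of the end stop's near face, at the jig's x +100 mm; a dark block 14 mm high. A cylinder that is home touches it and reaches from the jig's x +30 to +100.
- bridge (a point): Middle of the top of the drill bridge, a dark bar across the track from the jig's x +57 to +73 mm, on feet at y 26 to 39 mm on both sides. Its underside is 19.5 mm and its top 29.5 mm above the base plate (bushing 4.5 mm more). A cylinder can not be lifted while any of it is under the bridge; one that was home comes free when drawn back 45 mm or more.
- latch_pivot (a point): Top of the latch at its upright pivot, at the jig's x +22, y -52 mm, 25 mm above the desk.
- latch (a joint): Swing latch: flat steel arm 10 mm wide, 60 mm long, turning level, 5 to 13 mm above the base plate. In rad: 0 = fully shut, arm along the jig's +y across the track, just behind a cylinder that is home; grows anticlockwise seen from above, back towards the loading end; 1.57 = arm along the jig's -x, clear of the track; end 1.75. Stays where left (1 N at the knob). A cylinder that is not home keeps it from shutting.
- latch_knob (a point): Middle of the latch's upright round red knob, 16 mm in diameter, 35 to 67 mm above the desk and 50 mm from the pivot.
- finished_cylinder: The finished lock cylinder: brass, lying on its side, 70 mm long, 33.5 wide (widest 8 to 9 mm above its underside), 17 high, 0.13 kg, at first in the jig under the bridge, behind the shut latch; 27 mm of its near end show between bridge and latch to grip across the width. Origin: middle of its underside. Its long axis is 80 degrees anticlockwise (from above) from its own x axis.
- next_cylinder: The next lock cylinder, the same kind and size, waiting between the rails at the loading end, its front end 55 to 80 mm behind the shut latch. Origin at the middle of its underside, axes as for the finished cylinder (long axis 80 degrees anticlockwise from its own x axis, and pointing along the jig's x). A push of about 2 N moves it.
- next_cylinder_nose (a point): Middle of the end face of the next cylinder that goes first, 35 mm from its middle along the long axis and 8.5 mm above its underside; it is at the jig's x +100 mm when home.
- parts_tray: Loose blue steel tray 100 x 84 mm, 15 mm high, walls 2.5 mm, floor 2.5 mm thick, open at the top, standing to the right of the loading end. Origin at the centre of its underside, x along the 100 mm side.
- oil_bottle: Bystander: white oil bottle with a red spout, 41 mm across, 112 mm high, standing. Origin at the centre of its foot.
- hex_key: Bystander: black L-shaped hex key, 90 x 32 mm, 6 mm thick, lying flat right of the bridge. Origin at its middle, long arm along its own y.
- amber_screwdriver: Bystander: screwdriver with an amber handle, 159 mm long, 25 mm high, lying in front of the jig. Origin at its middle, length along its own x.
There are look-alikes about, which are no part of the job. What is shaped like the finished_cylinder but green is not meant.

How it is judged:
By the outcome, as a careful person would: the job done as asked, in the order asked, and still so for the second after the job is handed in, with the robot touching nothing.
It also fails if it takes over 72 s, if anything falls off the work surface, if the arm or the gripper's body presses on something with over 40 N, if the wrist force passes 120 N, or if a joint passes its speed limit or range.

## Robot

A 6-joint arm with a two-finger parallel gripper is mounted at the origin on a cart in front of the work surface, level with it; the furniture and walls round the work are solid. World frame = base frame: x ahead of the robot, y to its left, z up, the work surface at z = 0. Lengths are in m, angles in rad, forces in N, time in s.
With the tool pointing down it reaches from about 0.25 to 0.725 m from the base axis. Payload 4 kg.
Tool frame: the origin (TCP) lies on the centre line of the jaws, within the pads' length; the fingertips stand tip_reach ahead of it and the grasp point (between the pads) lies 5 mm behind it (tip_reach is the distance from the TCP to the fingertips, in m); z points along the fingers, y is the direction in which the jaws open and shut (so a half turn about z gives the same grasp; the last joint's range is limited). The gripper opens to 85 mm and grips with 20 to 120 N. Pads are 22 mm wide; open, the fingers measure 114 mm over their backs; the gripper's body (76 mm by 85 mm) begins 54 mm behind the grasp point. The pads swing forward as they close: fully open they stand 13 mm farther back than shut.
Start: joints at [-1.331, 0.241, 0.005, 1.335, 0, 1.571], TCP at [0.119, -0.486, 0.245] pointing down, gripper open.
Joint ranges: [-2.72, 2.72], [-1.05, 1.87], [-1.09, 1.28], [-1.99, 2.15], [-1.42, 1.44], [-3.14, 3.14]. Speed limits (rad/s): [2.79, 2.79, 3.14, 3.14, 3.14, 3.14].

## Interface

Orientations are given as a unit quaternion [x, y, z, w].
In Python, from workcell import * gives the robot as it stands.
- The arm moves only by the tool arm_command, never from a script. Its arguments are lists of equal length, an entry for each row: "translation": the shift along the tool's x, y, z in cm, a list of three; "turn": the turn about the tool's z in rad; "hand": the closure, from 0 (fully open) to 1 (shut). In form: {"translation": [[x, y, z], ...], "turn": [turn, ...], "hand": [hand, ...]}. A call has 1 to 5 rows; each row is the pose to reach, as a shift and turn from the pose commanded when the call began, along the tool's axes at that moment; what a row does not reach only later rows make up. A row lasts 1/12 s, in which the tool goes at most 41.7 mm and 7.16 degrees, less where a joint would pass 70% of its speed; a pose out of reach is approached as far as the arm can. A call with a gripper value outside its range is refused whole. The fingers move at their own pace and stop on an object; the grip force is fixed at half the most. Time passes only in rows, so rows that repeat a pose let the fingers close. It gives the time, the measured TCP pose, the force and the opening at its end, in the units of the state.
- get_obs(): the state, without advancing time (a new reading comes with each control period).
- camera(name): name is "scene" or "top" or "wrist"; returns (picture, depth): 420x560x3 uint8, red, green, blue; 420x560 float32, m along the optical axis (not along the pixel's ray), 0 where there is no reading.
- camera_info(name): a dict with "mtx" (3x3 intrinsics, pixels), "world_to_cam" (4x4, takes a point from world to camera coordinates). Camera axes: x right, y down, z forward; pixel columns grow to the right and rows downward; lengths in m; the calibration is good to about 2 mm. A picture is of the moment at which its call begins: read the wrist's pose just before it. camera_info takes no time and is no camera call; for the wrist camera it gives the pose at the moment of the call.
- job_done(): hands the job in, once; it reports no verdict.
Trained networks look in the newest picture that a camera, given by its name, has taken for a name from the list of things; names that differ only in an ending like _2 or _b are one class to them, and where a whole thing is asked for, a point or a joint stands for the part that bears it (a point fixed in the world has none). Each returns a list of dicts, best first, with "conf" (0 to 1); they miss things now and then, are a little off and sometimes report something else, mostly with a low value. They report only what shows in the picture. A call takes as long as a camera call. They do not tell look-alikes from the thing itself.
- search_frame(camera, name): "location" ([row, column] in pixels, amid what is visible of it).
- spot_point(camera, name): "location" ([row, column] in pixels: a listed point, or the origin of a listed thing).
The state is a dict: "clock": time; "joint_pos": joint angles; "joint_vel": joint speeds; "tau": joint torques, N m; "eef_pos": TCP position; "tool_rot": TCP orientation; "ft_force": force on the tool from outside, world axes, zero at the start; "ft_torque": the same for the moment, N m; "grip_width": finger opening in m.
Only numpy, scipy, OpenCV 4.12 (cv2) and the standard library are available. Lean on these libraries where they do the work, as an engineer would, in place of code of your own. Each camera call takes 0.05 s, during which the arm holds its last target. There are 200 camera calls.

## Working session

There is one attempt and no reset: what is moved stays moved. The work goes in short steps, Python scripts to look and compute and a tool call to move; the robot and the scene stay as the last step left them, time stands still between calls to the robot, and variables do not carry over. Pictures are saved under pics/ and viewed, about 8 in all and at most 12, crops included, and the job is handed in when it is done.

Besides the shell and the picture viewer there is one more tool, called by a JSON object that holds its "method" and its "body", one argument or row to a line. arm_command: Moves the arm, as the interface text tells. Its arguments: {"type":"object","properties":{"translation":{"type":"array","items":{"type":"array","items":{"type":"number"}}},"turn":{"type":"array","items":{"type":"number"}},"hand":{"type":"array","items":{"type":"number"}}},"required":["translation","turn","hand"]}

```bash
ls; mkdir -p pics
cat > h.py <<'E'
from workcell import *
import numpy as np, cv2
def snap(n,f=None):
    o=get_obs(); ci=camera_info(n); p,d=camera(n)
    if f: cv2.imwrite('pics/'+f,p[:,:,::-1])
    return p,d,ci
def back(ci,rc,z):
    "pixel -> world at height z"
    K=np.array(ci['mtx']);T=np.array(ci['world_to_cam']);R=T[:3,:3];c=-R.T@T[:3,3]
    r=R.T@np.linalg.solve(K,[rc[1],rc[0],1.]); return c+r*(z-c[2])/r[2]
def dep(ci,d,rc):
    K=np.array(ci['mtx']);T=np.array(ci['world_to_cam']);R=T[:3,:3]
    r,c=int(round(rc[0])),int(round(rc[1])); w=d[max(r-1,0):r+2,max(c-1,0):c+2]; w=w[w>0]
    if not len(w): return None
    return R.T@(np.linalg.solve(K,[rc[1],rc[0],1.])*np.median(w)-T[:3,3])
E
python3 - <<'E'
from h import *
np.set_printoptions(precision=4,suppress=True)
o=get_obs();print(o); 
try: print(tip_reach)
except Exception as e: print(e)
for n in ['top','scene']:
    p,d,ci=snap(n,n+'1.png')
    for t in ['end_stop','bridge','latch_pivot','latch_knob','finished_cylinder','next_cylinder','next_cylinder_nose','parts_tray','oil_bottle','hex_key','amber_screwdriver','drill_jig']:
        for r in spot_point(n,t)[:3]:
            print(n,t,np.round(r['location'],1),round(r['conf'],2),dep(ci,d,r['location']))
E
```

```text
pics
{'clock': 0.0, 'joint_pos': array([-1.331 ,  0.2414,  0.0037,  1.3352, -0.    ,  1.5708]), 'joint_vel': array([ 0.0001, -0.0008,  0.0016,  0.0007, -0.0002,  0.0017]), 'tau': array([ -0.0027, -37.2317,  25.2409,   0.0169,  -0.0001,   0.    ]), 'eef_pos': array([ 0.1186, -0.4851,  0.2444]), 'tool_rot': array([ 0.9928,  0.1196, -0.0001, -0.001 ]), 'ft_force': array([ 0.6877, -0.6308, -0.4627]), 'ft_torque': array([ 0.0118, -0.0057,  0.0053]), 'grip_width': 0.08515070867394448}
0.014
top end_stop [143.2 232.4] 0.67 [ 0.6496 -0.2537  0.0262]
top bridge [155.7 233.3] 0.8 [ 0.6133 -0.257   0.0428]
top bridge [155.1 179.7] 0.45 [ 0.6158 -0.1301  0.0447]
top bridge [174.3 255.9] 0.43 [ 0.5708 -0.31    0.0279]
top latch_pivot [172.6 255.6] 0.62 [ 0.5741 -0.3094  0.0314]
top latch_pivot [153.1 268.7] 0.18 [ 0.6309 -0.3419  0.0017]
top latch_knob [174.5 235.9] 0.62 [ 0.5639 -0.2638  0.0562]
top latch_knob [156.4 178.3] 0.54 [ 0.6117 -0.1275  0.0482]
top finished_cylinder [161.7 233.4] 0.83 [ 0.6034 -0.2559  0.0255]
top finished_cylinder [162.  364.9] 0.7 [ 0.6024 -0.5788  0.0114]
top next_c
[... 677 characters left out ...]
atch_pivot [200.2 284.2] 0.65 [ 0.5684 -0.3004  0.0126]
scene latch_knob [180.  276.1] 0.67 [ 0.5666 -0.2658  0.0663]
scene finished_cylinder [183.  286.2] 0.48 [ 0.6005 -0.2677  0.0312]
scene next_cylinder [184.8 285.5] 0.71 [ 0.597  -0.2691  0.0273]
scene next_cylinder [210.  249.9] 0.67 [ 0.4693 -0.2791  0.0256]
scene next_cylinder [182.7 278.6] 0.53 [ 0.5865 -0.2517  0.0274]
scene next_cylinder_nose [200.2 254.5] 0.83 [ 0.4994 -0.2582  0.023 ]
scene oil_bottle [156.4 266.5] 0.84 [ 0.6295 -0.1381  0.0085]
scene hex_key [207.2 249.7] 0.2 [ 0.4724 -0.2741  0.03  ]
scene amber_screwdriver [209.2 244.5] 0.3 [ 0.4587 -0.2695  0.0274]
scene drill_jig [196.4 271.4] 0.59 [ 0.5488 -0.2685  0.012 ]
```

Run:
```python
import cv2
p=cv2.imread('pics/top1.png')[100:320,140:400]
cv2.imwrite('pics/top1c.png',cv2.resize(p,None,fx=2.7,fy=2.7,interpolation=cv2.INTER_CUBIC))
```

```text
(no output)
```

View pics/top1c.png

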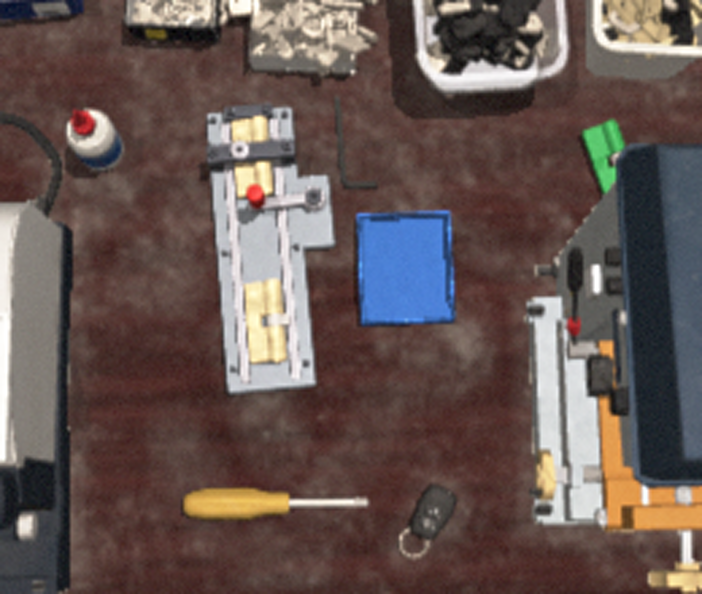

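The top view shows the jig tilted about 0.1 rad, with the knob at crop (255,195), the finished cylinder under the bridge, the next one at (265,320) and the tray at (405,268). I'll move over it for a wrist view.

{"method": "arm_command", "body": {
  "translation": [
    [4,-0.8,0],
    [8,-1.6,0],
    [12,-2.5,0],
    [16,-3.3,0],
    [20,-4.1,0]
  ],
  "turn": [0.03,0.06,0.09,0.13,0.13],
  "hand": [0,0,0,0,0]
}}

```text
clock: 1.72
eef_pos: [0.3047, -0.3974, 0.2455]
tool_rot: [0.999, 0.054, 0.0, 0.0]
ft_force: [0.2, 0.3, 0.1]
grip_width: 0.0856
```

{"method": "arm_command", "body": {
  "translation": [
    [4,-1.5,0],
    [8,-3,0],
    [12,-4.5,0],
    [16,-6,0],
    [19.5,-7.3,0]
  ],
  "turn": [0,0,0,0,0],
  "hand": [0,0,0,0,0]
}}

```text
clock: 2.13
eef_pos: [0.4908, -0.3031, 0.2454]
tool_rot: [0.998, 0.055, 0.0, 0.0]
ft_force: [-0.6, -1.3, 0.4]
grip_width: 0.0852
```

{"method": "arm_command", "body": {
  "translation": [
    [0,0,0],
    [0,0,0]
  ],
  "turn": [0,0],
  "hand": [0,0]
}}

```text
clock: 2.3
eef_pos: [0.4909, -0.3028, 0.2445]
tool_rot: [0.998, 0.057, -0.0, -0.0]
ft_force: [0.1, -0.7, 0.7]
grip_width: 0.0852
```

Run:
```python
from h import *
np.set_printoptions(precision=4,suppress=True)
o=get_obs();print(o['clock'],o['eef_pos'],o['tool_rot'])
p,d,ci=snap('wrist','w1.png'); T=np.array(ci['world_to_cam']);print(-T[:3,:3].T@T[:3,3],T[:3,:3])
np.savez('w1.npz',p=p,d=d,K=ci['mtx'],T=T)
for t in ['end_stop','bridge','latch_pivot','latch_knob','finished_cylinder','next_cylinder','next_cylinder_nose','parts_tray','drill_jig']:
        for r in spot_point('wrist',t)[:2]:
            print(t,np.round(r['location'],1),round(r['conf'],2),dep(ci,d,r['location']))
```

```text
2.3 [ 0.4909 -0.3028  0.2445] [ 0.9984  0.0571 -0.0004 -0.0002]
[ 0.5695 -0.2932  0.3719] [[ 0.1139 -0.9935 -0.0002]
 [-0.9454 -0.1084  0.3072]
 [-0.3052 -0.0348 -0.9516]]
end_stop [101.  293.8] 0.7 [ 0.5773 -0.3084  0.0285]
end_stop [ 15.4 245.4] 0.55 [ 0.6505 -0.2513  0.0252]
bridge [ 51.9 244.9] 0.93 [ 0.6161 -0.2552  0.0405]
latch_pivot [103.  293.7] 0.84 [ 0.5754 -0.3085  0.028 ]
latch_knob [103.8 242.4] 0.82 [ 0.5686 -0.2593  0.0658]
finished_cylinder [104.8 535.4] 0.87 [ 0.6042 -0.5751  0.01  ]
finished_cylinder [167.  355.3] 0.2 [ 0.5119 -0.3927  0.0014]
next_cylinder [193.3 246.1] 0.83 [ 0.471  -0.2668  0.0249]
next_cylinder_nose [164.6 243.5] 0.95 [ 0.5014 -0.2598  0.0111]
parts_tray [101.9 292. ] 0.48 [ 0.5763 -0.3067  0.0275]
drill_jig [122.  247.4] 0.75 [ 0.5497 -0.2603  0.0109]
drill_jig [299.8 247.8] 0.53 [ 0.3104 -0.2798 -0.0013]
```

View pics/w1.png

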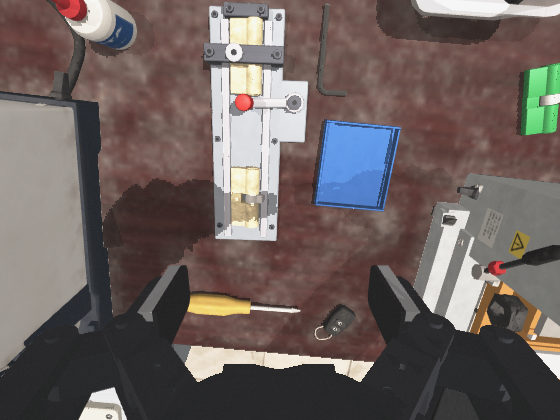

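The wrist view shows the knob at (242,103), pivot (293,102), bridge bushing (234,52), next cylinder (246,195) and tray (357,166). Next I'll fit the jig yaw, tray and cylinder from the depth cloud.

```bash
cat > fit.py <<'E'
from h import *
np.set_printoptions(precision=4,suppress=True)
def cloud(d,K,T):
    v,u=np.nonzero(d>0); z=d[v,u]; c=np.linalg.solve(K,np.stack([u,v,np.ones_like(u)]).astype(float))*z
    return ((T[:3,:3].T@(c-T[:3,3:4])).T, v,u)
if __name__=='__main__':
    a=np.load('w1.npz');P,v,u=cloud(a['d'],a['K'],a['T']);C=a['p'][v,u].astype(int)
    x,y,z=P.T
    for lo,hi in [(-.31,-.2)]:
        m=(y>lo)&(y<hi)&(z>.006)&(z<.05)&(x>.38)&(x<.7)
        xs=np.arange(.41,.66,.01);L=[];R=[]
        for s in xs:
            k=m&(abs(x-s)<.005); L.append(y[k].max() if k.sum() else np.nan);R.append(y[k].min() if k.sum() else np.nan)
        L=np.array(L);R=np.array(R)
        print(np.c_[xs,L,R]); 
        print('xmin near mid',[x[m&(abs(y-q)<.006)].min() for q in(-.30,-.29,-.28,-.26,-.25)])
    for n,mm in {'tray':(C[:,2]>150)&(C[:,0]<90)&(y<-.32)&(y>-.46)&(x>.4)&(z<.03),
                 'knob':(C[:,0]>150)&(C[:,1]<60)&(abs(y+.26)<.03)&(abs(x-.57)<.03),
                 'next':(z>.019)&(z<.04)&(x<.53)&(x>.4)&(y>-.3)&(y<-.24),
                 }.items():
        q=P[mm]; r=cv2.minAreaRect(q[:,:2].astype(np.float32)*1000); print(n,mm.sum(),r,np.percentile(q[:,2],[2,25,50,75,98]))
E
python3 fit.py
```

```text
[[ 0.41   -0.2307 -0.3082]
 [ 0.42   -0.2304 -0.3077]
 [ 0.43   -0.2299 -0.3065]
 [ 0.44   -0.228  -0.3064]
 [ 0.45   -0.2277 -0.3055]
 [ 0.46   -0.2271 -0.3043]
 [ 0.47   -0.2263 -0.3038]
 [ 0.48   -0.2244 -0.3034]
 [ 0.49   -0.2242 -0.3023]
 [ 0.5    -0.2239 -0.3014]
 [ 0.51   -0.2234 -0.3011]
 [ 0.52   -0.2229 -0.2999]
 [ 0.53   -0.2209 -0.3093]
 [ 0.54   -0.2208 -0.31  ]
 [ 0.55   -0.2202 -0.3099]
 [ 0.56   -0.22   -0.3099]
 [ 0.57   -0.218  -0.3099]
 [ 0.58   -0.2177 -0.3099]
 [ 0.59   -0.2172 -0.3099]
 [ 0.6    -0.2155 -0.3099]
 [ 0.61   -0.2156 -0.2931]
 [ 0.62   -0.2145 -0.2923]
 [ 0.63   -0.2144 -0.2911]
 [ 0.64   -0.2128 -0.2911]
 [ 0.65   -0.2123 -0.2902]
 [ 0.66   -0.2122 -0.2893]]
xmin near mid [np.float64(0.4083674337870358), np.float64(0.4072479222849978), np.float64(0.40762106115959457), np.float64(0.40498344794209423), np.float64(0.4049079743841131)]
tray 1994 ((513.5853271484375, -390.44573974609375), (99.39274597167969, 83.87538146972656), 1.1372970342636108) [-0.0001  0.0009  0.0015  0.0022  0.0144]
knob 15 ((569.6885986328125, -264.33746337890625), (4.774222373962402, 13.718363761901855), 82.63040924072266) [0.0423 0.0553 0.0629 0.0639 0.0645]
next 1651 ((465.348876953125, -267.3354797363281), (71.74484252929688, 36.902183532714844), 3.8424594402313232) [0.0198 0.0218 0.0233 0.0263 0.0285]
```

{"method": "arm_command", "body": {
  "translation": [
    [2.5,-1,2.5],
    [5,-2,5],
    [7.5,-3,8],
    [8.65,-3.4,11],
    [8.65,-3.4,12.5]
  ],
  "turn": [0.02,0.039,0.039,0.039,0.039],
  "hand": [0.3,0.4,0.4,0.4,0.4]
}}

```text
clock: 3.22
eef_pos: [0.5719, -0.2588, 0.116]
tool_rot: [0.999, 0.037, -0.002, -0.001]
ft_force: [-1.0, 0.1, 0.0]
grip_width: 0.0511
```

{"method": "arm_command", "body": {
  "translation": [
    [0,0,0],
    [0,0,0]
  ],
  "turn": [0,0],
  "hand": [0.4,0.4]
}}

```text
clock: 3.38
eef_pos: [0.5705, -0.2609, 0.1194]
tool_rot: [0.999, 0.035, -0.001, -0.001]
ft_force: [0.4, -0.6, 0.7]
grip_width: 0.0512
```

```bash
cat >> h.py <<'E'
O=np.array([.5508,-.2588]);Y=.075
def jig(p):
    d=np.array(p)[:2]-O; c,s=np.cos(Y),np.sin(Y); return np.round(1000*np.array([c*d[0]+s*d[1],-s*d[0]+c*d[1]]),1)
def status():
    o=get_obs(); q=o['tool_rot']; print('t',round(o['clock'],2),'jig',jig(o['eef_pos']),'z',np.round(o['eef_pos'][2]*1000,1),'yaw',round(2*np.arctan2(q[1],q[0]),4),'F',np.round(o['ft_force'],1),'w',round(o['grip_width']*1000,1))
E
python3 - <<'E'
from h import *
status()
p,d,ci=snap('wrist','w2.png')
for t,z in [('latch_knob',.067),('latch_pivot',.025),('bridge',.0415)]:
    for r in spot_point('wrist',t)[:1]:
        q=back(ci,r['location'],z); e=dep(ci,d,r['location']); print(t,np.round(r['location'],1),round(r['conf'],2),jig(q),jig(e),e[2])
E
```

```text
t 3.38 jig [19.5 -3.6] z 119.4 yaw 0.0707 F [ 0.4 -0.6  0.7] w 51.2
latch_knob [227.  273.6] 0.84 [27.8  0.1] [26.7  0.1] 0.06424409206609843
latch_pivot [213.2 343.3] 0.95 [ 22.2 -51.8] [ 23.2 -51.1] 0.028050925883942188
bridge [157. 274.] 0.63 [67.3 -0.2] [67.  -0.1] 0.039900815883751044
```

View pics/w2.png

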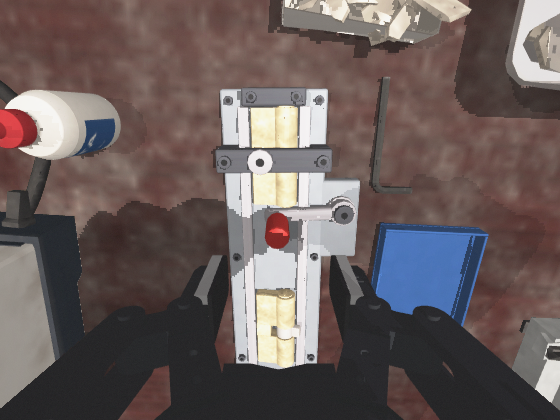

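The view shows the knob at (277,230) between the open jaws and the pivot at (343,213). The jig frame fits to about 1-2 mm, so I'll descend and grip the knob.

{"method": "arm_command", "body": {
  "translation": [
    [0.2,-0.2,3],
    [0.2,-0.2,5.5],
    [0.2,-0.2,6.9],
    [0.2,-0.2,6.9],
    [0.2,-0.2,6.9]
  ],
  "turn": [0,0,0,0,0],
  "hand": [0.4,0.4,0.4,0.4,0.8]
}}

```text
clock: 4.0
eef_pos: [0.5732, -0.2594, 0.052]
tool_rot: [0.999, 0.035, 0.0, 0.0]
ft_force: [0.6, -1.3, 0.5]
grip_width: 0.0406
```

{"method": "arm_command", "body": {
  "translation": [
    [0,0,0],
    [0,0,0],
    [0,0,0],
    [0,0,0]
  ],
  "turn": [0,0,0,0],
  "hand": [1,1,1,1]
}}

```text
clock: 4.33
eef_pos: [0.5748, -0.2595, 0.0539]
tool_rot: [0.999, 0.035, 0.002, 0.001]
ft_force: [-1.0, 0.7, 6.1]
grip_width: 0.0142
```

```bash
python3 -c "
from h import *
status()"
```

```text
t 4.33 jig [23.8 -2.5] z 53.9 yaw 0.0709 F [-1.   0.7  6.1] w 14.2
```

{"method": "arm_command", "body": {
  "translation": [
    [-0.85,0.07,0],
    [-1.67,0.29,0],
    [-2.44,0.64,0],
    [-3.14,1.11,0],
    [-3.76,1.7,0]
  ],
  "turn": [0,0,0,0,0],
  "hand": [1,1,1,1,1]
}}

```text
clock: 4.75
eef_pos: [0.5384, -0.2759, 0.0538]
tool_rot: [0.999, 0.037, 0.002, -0.002]
ft_force: [-4.4, 12.9, 12.8]
grip_width: 0.014
```

{"method": "arm_command", "body": {
  "translation": [
    [-0.5,0.68,0],
    [-0.88,1.44,0],
    [-1.13,2.25,0],
    [-1.24,3.1,0],
    [-1.2,3.98,0]
  ],
  "turn": [0,0,0,0,0],
  "hand": [1,1,1,1,1]
}}

```text
clock: 5.17
eef_pos: [0.521, -0.316, 0.0532]
tool_rot: [0.999, 0.036, -0.006, -0.003]
ft_force: [-26.5, 4.4, 21.0]
grip_width: 0.0145
```

{"method": "arm_command", "body": {
  "translation": [
    [0,0,0],
    [0,0,0]
  ],
  "turn": [0,0],
  "hand": [1,1]
}}

```text
clock: 5.33
eef_pos: [0.521, -0.318, 0.0532]
tool_rot: [0.999, 0.035, -0.006, -0.001]
ft_force: [-19.0, 4.6, 20.2]
grip_width: 0.0142
```

```bash
python3 -c "
from h import *
status()"
```

```text
t 5.33 jig [-34.2 -56.8] z 53.2 yaw 0.0702 F [-19.    4.6  20.2] w 14.2
```

Run:
```python
from h import *
p,d,ci=snap('wrist','w3.png'); status()
for t,z in [('latch_knob',.055),('latch_pivot',.025)]:
    for r in spot_point('wrist',t)[:1]:
        q=back(ci,r['location'],z); print(t,np.round(r['location'],1),round(r['conf'],2),jig(q))
```

```text
t 5.38 jig [-34.1 -56.8] z 53.2 yaw 0.0703 F [-18.9   4.7  19.7] w 14.1
latch_knob [267.7 277.9] 0.98 [-24.1 -55.9]
latch_pivot [156.  267.5] 0.71 [ 21.6 -50.9]
```

View pics/w3.png

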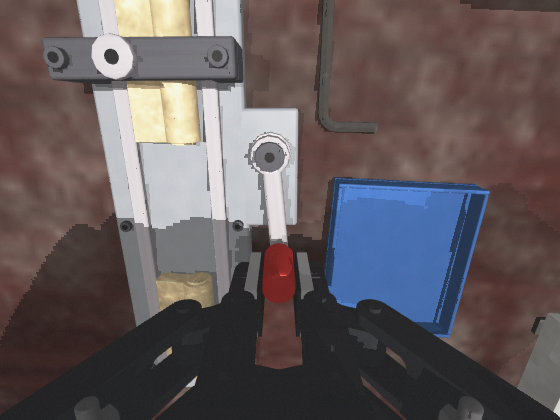

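The latch is open at about 1.67 rad: knob at (278,270), arm pointing straight back, track clear. I'll release it and go to the finished cylinder.

{"method": "arm_command", "body": {
  "translation": [
    [0,0,0],
    [0,0,0],
    [0,0,0],
    [0,0,-3],
    [0,0,-6]
  ],
  "turn": [0,0,0,0,0],
  "hand": [0.4,0.4,0.4,0.4,0.4]
}}

```text
clock: 5.9
eef_pos: [0.5265, -0.3182, 0.1095]
tool_rot: [0.999, 0.036, -0.002, -0.001]
ft_force: [1.2, -0.7, 0.8]
grip_width: 0.0515
```

{"method": "arm_command", "body": {
  "translation": [
    [2.5,-1.9,0],
    [5,-3.8,0],
    [7.5,-5.7,0],
    [7.5,-5.7,0],
    [7.5,-5.7,0]
  ],
  "turn": [0,0,0,0,0],
  "hand": [0.4,0.4,0.4,0.4,0.4]
}}

```text
clock: 6.32
eef_pos: [0.6002, -0.2556, 0.111]
tool_rot: [0.999, 0.037, 0.0, 0.0]
ft_force: [-0.5, -0.1, -1.6]
grip_width: 0.0512
```

Run:
```python
from h import *
p,d,ci=snap('wrist','w4.png'); status()
from fit import cloud
K=np.array(ci['mtx']);T=np.array(ci['world_to_cam']);P,v,u=cloud(d,K,T)
c,s=np.cos(Y),np.sin(Y);D=P[:,:2]-O;jx=c*D[:,0]+s*D[:,1];jy=-s*D[:,0]+c*D[:,1];z=P[:,2]
m=(z>.0195)&(z<.034)&(abs(jy)<.02)
for lo,hi in[(.0,.056),(.074,.11),(-.1,-.02)]:
    k=m&(jx>lo)&(jx<hi)
    if k.sum(): print(lo,k.sum(),'x',np.percentile(jx[k],[1,99]),'y',np.percentile(jy[k],[1,50,99]),'z',np.percentile(z[k],[50,98]))
k=(jx>-.0)&(jx<.02)&(abs(jy)<.01);print('plate',np.median(z[k]))
for t,zz in [('latch_knob',.051)]:
    for r in spot_point('wrist',t)[:1]:
        q=back(ci,r['location'],zz); print(t,np.round(r['location'],1),round(r['conf'],2),jig(q))
```

```text
t 6.37 jig [48.3 -1.2] z 110.8 yaw 0.0725 F [-0.5  0.2 -0.5] w 51.0
0.0 1182 x [0.0288 0.0515] y [-0.016  -0.001   0.0162] z [0.0236 0.0285]
0.074 2577 x [0.0744 0.1096] y [-0.0188 -0.0003  0.0188] z [0.0247 0.0291]
-0.1 1372 x [-0.0871 -0.0501] y [-0.0168 -0.0011  0.0163] z [0.0229 0.0281]
plate 0.010693673002841669
```

{"method": "arm_command", "body": {
  "translation": [
    [-0.65,-0.05,3],
    [-0.65,-0.05,5.5],
    [-0.65,-0.05,7],
    [-0.65,-0.05,7.9],
    [-0.65,-0.05,7.9]
  ],
  "turn": [0,0,0,0,0],
  "hand": [0.4,0.4,0.4,0.4,0.4]
}}

```text
clock: 6.83
eef_pos: [0.5895, -0.2573, 0.0297]
tool_rot: [0.999, 0.035, -0.002, -0.001]
ft_force: [-1.2, 0.5, -0.7]
grip_width: 0.0511
```

{"method": "arm_command", "body": {
  "translation": [
    [0,0,0],
    [0,0,0],
    [0,0,0],
    [0,0,0],
    [0,0,0]
  ],
  "turn": [0,0,0,0,0],
  "hand": [0.45,0.6,0.8,0.8,0.8]
}}

```text
clock: 7.25
eef_pos: [0.5932, -0.2579, 0.0344]
tool_rot: [0.999, 0.035, 0.001, 0.001]
ft_force: [-0.7, -0.8, 7.0]
grip_width: 0.0292
```

```bash
python3 -c "
from h import *
status()"
```

```text
t 7.25 jig [42.3 -2.3] z 34.4 yaw 0.0705 F [-0.7 -0.8  7. ] w 29.2
```

{"method": "arm_command", "body": {
  "translation": [
    [0,0,0],
    [0,0,0],
    [0,-0.1,0.3],
    [0,-0.1,0.3],
    [0,-0.1,0.3]
  ],
  "turn": [0,0,0,0,0],
  "hand": [0.45,0.45,0.45,0.45,0.45]
}}

```text
clock: 7.67
eef_pos: [0.5915, -0.2555, 0.0285]
tool_rot: [0.999, 0.036, -0.001, -0.0]
ft_force: [-1.9, 0.8, -0.5]
grip_width: 0.0468
```

```bash
python3 -c "
from h import *
status()"
```

```text
t 7.67 jig [40.8  0.2] z 28.5 yaw 0.071 F [-1.9  0.8 -0.5] w 46.8
```

{"method": "arm_command", "body": {
  "translation": [
    [0,0,0],
    [0,0,0],
    [0,0,0],
    [0,0,0],
    [0,0,0]
  ],
  "turn": [0,0,0,0,0],
  "hand": [0.6,0.8,0.8,0.8,0.8]
}}

```text
clock: 8.08
eef_pos: [0.5921, -0.2562, 0.0298]
tool_rot: [0.999, 0.035, 0.0, 0.0]
ft_force: [-1.5, -0.2, 5.0]
grip_width: 0.0307
```

```bash
python3 -c "
from h import *
status()"
```

```text
t 8.08 jig [41.4 -0.5] z 29.8 yaw 0.0707 F [-1.5 -0.2  5. ] w 30.7
```

{"method": "arm_command", "body": {
  "translation": [
    [-0.8,0,0],
    [-1.8,0,0],
    [-2.8,0,0],
    [-3.8,0,0],
    [-4.6,0,0]
  ],
  "turn": [0,0,0,0,0],
  "hand": [0.8,0.8,0.8,0.8,0.8]
}}

```text
clock: 8.5
eef_pos: [0.5463, -0.2594, 0.0298]
tool_rot: [0.999, 0.035, 0.001, 0.0]
ft_force: [1.7, 0.4, 3.2]
grip_width: 0.0305
```

{"method": "arm_command", "body": {
  "translation": [
    [-0.6,0,0],
    [-0.6,0,0],
    [-0.6,0,0]
  ],
  "turn": [0,0,0],
  "hand": [0.8,0.8,0.8]
}}

```text
clock: 8.75
eef_pos: [0.5391, -0.2599, 0.0297]
tool_rot: [0.999, 0.035, -0.001, 0.0]
ft_force: [-2.5, 0.4, 7.5]
grip_width: 0.0305
```

Run:
```python
from h import *
p,d,ci=snap('wrist','w5.png'); status()
```

```text
t 8.8 jig [-11.7  -0.2] z 29.8 yaw 0.0703 F [-2.5 -0.1  7.2] w 30.8
```

View pics/w5.png

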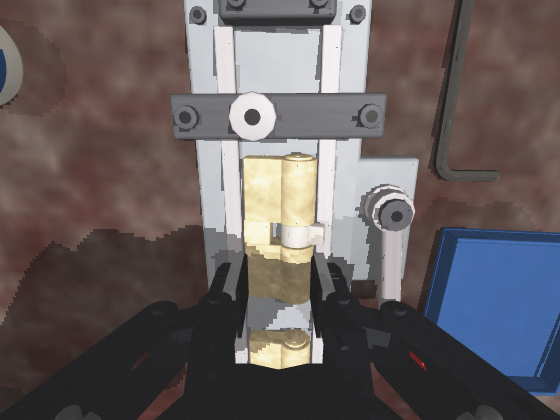

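The cylinder's front end (row 155) is clear of the bridge (row 138). I'll lift it and carry it to the tray.

{"method": "arm_command", "body": {
  "translation": [
    [0,0,-1],
    [0,0,-3],
    [0,0,-5],
    [0,0,-7],
    [0,0,-8]
  ],
  "turn": [0,0,0,0,0],
  "hand": [0.8,0.8,0.8,0.8,0.8]
}}

```text
clock: 9.22
eef_pos: [0.5406, -0.2599, 0.1113]
tool_rot: [0.999, 0.035, 0.001, 0.0]
ft_force: [0.9, -0.7, -0.6]
grip_width: 0.0306
```

{"method": "arm_command", "body": {
  "translation": [
    [-1,2,0],
    [-2,5,0],
    [-3.5,8,0],
    [-5,11,0],
    [-5.8,12.7,0]
  ],
  "turn": [0.01,0.02,0.03,0.04,0.05],
  "hand": [0.8,0.8,0.8,0.8,0.8]
}}

```text
clock: 9.63
eef_pos: [0.4891, -0.393, 0.1084]
tool_rot: [1.0, 0.009, -0.001, 0.0]
ft_force: [0.2, 0.3, -0.8]
grip_width: 0.0308
```

{"method": "arm_command", "body": {
  "translation": [
    [0,0,0],
    [0,0,0]
  ],
  "turn": [0,0],
  "hand": [0.8,0.8]
}}

```text
clock: 9.8
eef_pos: [0.49, -0.3911, 0.1082]
tool_rot: [1.0, 0.009, -0.001, -0.001]
ft_force: [0.4, 0.6, -1.6]
grip_width: 0.0306
```

Run:
```python
from h import *
p,d,ci=snap('wrist','w6.png'); status(); print(get_obs()['eef_pos'])
```

```text
t 9.85 jig [ -70.  -126.4] z 108.3 yaw 0.0201 F [-0.4 -0.1 -1.2] w 30.5
[ 0.49049974 -0.39008501  0.10832341]
```

View pics/w6.png

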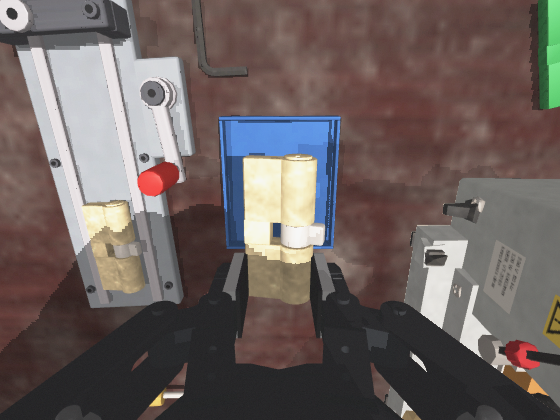

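The cylinder is level in the grip and centred over the tray (rows 118–248). The latch stands open on the left. Lowering.

{"method": "arm_command", "body": {
  "translation": [
    [0,0,2.5],
    [0,0,5],
    [0,0,7],
    [0,0,8],
    [0,0,8.4]
  ],
  "turn": [0,0,0,0,0],
  "hand": [0.8,0.8,0.8,0.8,0.8]
}}

```text
clock: 10.27
eef_pos: [0.4903, -0.388, 0.0228]
tool_rot: [1.0, 0.011, -0.002, -0.002]
ft_force: [0.2, -0.1, -1.3]
grip_width: 0.0304
```

{"method": "arm_command", "body": {
  "translation": [
    [0,0,0],
    [0,0,0.1],
    [0,0,0.2],
    [0,0,0.3],
    [0,0,0.3]
  ],
  "turn": [0,0,0,0,0],
  "hand": [0.8,0.8,0.8,0.8,0.8]
}}

```text
clock: 10.68
eef_pos: [0.4917, -0.3909, 0.0232]
tool_rot: [1.0, 0.01, 0.001, 0.001]
ft_force: [0.0, -0.8, -1.3]
grip_width: 0.0305
```

```bash
python3 -c "
from h import *
status()"
```

```text
t 10.68 jig [ -68.8 -127.3] z 23.2 yaw 0.0207 F [ 0.  -0.8 -1.3] w 30.5
```

Not touching yet (Fz −1.3). Lower in 1 mm steps.

{"method": "arm_command", "body": {
  "translation": [
    [0,0,0.1],
    [0,0,0.15],
    [0,0,0.2],
    [0,0,0.2]
  ],
  "turn": [0,0,0,0],
  "hand": [0.8,0.8,0.8,0.8]
}}

```text
clock: 11.02
eef_pos: [0.4912, -0.3906, 0.0203]
tool_rot: [1.0, 0.01, 0.0, 0.0]
ft_force: [-0.5, 0.5, -1.1]
grip_width: 0.0304
```

```bash
python3 -c "
from h import *
status()"
```

```text
t 11.02 jig [ -69.3 -126.9] z 20.3 yaw 0.0206 F [-0.5  0.5 -1.1] w 30.4
```

{"method": "arm_command", "body": {
  "translation": [
    [0,0,0.05],
    [0,0,0.1],
    [0,0,0.1]
  ],
  "turn": [0,0,0],
  "hand": [0.8,0.8,0.8]
}}

```text
clock: 11.27
eef_pos: [0.4912, -0.3905, 0.0203]
tool_rot: [1.0, 0.01, 0.0, 0.0]
ft_force: [-1.8, 1.1, 4.8]
grip_width: 0.0304
```

```bash
python3 -c "
from h import *
status()"
```

```text
t 11.27 jig [ -69.3 -126.9] z 20.3 yaw 0.0207 F [-1.8  1.1  4.8] w 30.4
```

Contact with the tray floor (about 6 N). Releasing and going up.

{"method": "arm_command", "body": {
  "translation": [
    [0,0,0],
    [0,0,0],
    [0,0,0],
    [0,0,-1],
    [0,0,-4]
  ],
  "turn": [0,0,0,0,0],
  "hand": [0.5,0.5,0.5,0.5,0.5]
}}

```text
clock: 11.68
eef_pos: [0.4882, -0.388, 0.055]
tool_rot: [1.0, 0.01, -0.004, -0.003]
ft_force: [-0.8, 0.2, -0.9]
grip_width: 0.0428
```

{"method": "arm_command", "body": {
  "translation": [
    [0,0,-3],
    [0,0,-6],
    [0,0,-6]
  ],
  "turn": [0,0,0],
  "hand": [0.5,0.5,0.5]
}}

```text
clock: 11.93
eef_pos: [0.4947, -0.3932, 0.1274]
tool_rot: [1.0, 0.01, 0.005, 0.004]
ft_force: [1.2, -1.7, 0.6]
grip_width: 0.0426
```

Run:
```python
from h import *
p,d,ci=snap('wrist','w7.png'); status()
from fit import cloud
P,v,u=cloud(d,np.array(ci['mtx']),np.array(ci['world_to_cam']));C=p[v,u].astype(int);x,y,z=P.T
m=(z>.005)&(z<.03)&(abs(x-.51)<.05)&(abs(y+.39)<.04)&(C[:,0]>C[:,2]+20)&(C[:,0]>120)
r=cv2.minAreaRect(P[m][:,:2].astype(np.float32)*1000);print(r,np.percentile(z[m],[5,50,98]))
c,s=np.cos(Y),np.sin(Y);D=P[:,:2]-O;jx=c*D[:,0]+s*D[:,1];jy=-s*D[:,0]+c*D[:,1]
k=(z>.0195)&(z<.034)&(abs(jy)<.02)&(jx<0)
print('next x',np.percentile(jx[k],[1,99]),'y',np.percentile(jy[k],[1,50,99]))
for t,zz in [('latch_knob',.051),('latch_pivot',.025)]:
    for r in spot_point('wrist',t)[:1]:
        q=back(ci,r['location'],zz); print(t,np.round(r['location'],1),round(r['conf'],2),jig(q))
```

```text
t 11.98 jig [ -66.9 -129. ] z 124.6 yaw 0.0208 F [ 0.   0.  -1.1] w 42.4
((514.8328247070312, -391.29437255859375), (71.36954498291016, 35.965538024902344), 0.011817936785519123) [0.0108 0.0138 0.0188]
next x [-0.1207 -0.0509] y [-0.0183 -0.0043  0.0159]
latch_knob [177.1 165.1] 0.85 [-26.4 -56.2]
latch_pivot [103.3 158.6] 0.6 [ 21.2 -50.5]
```

View pics/w7.png

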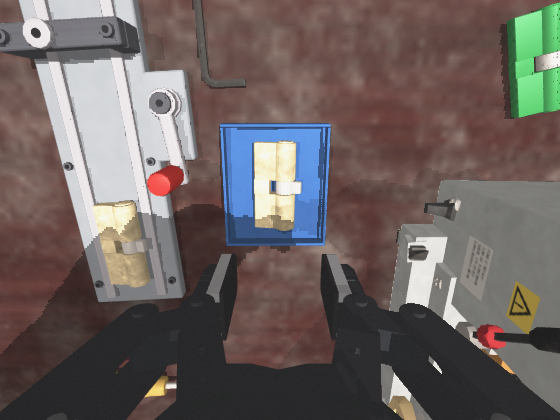

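The finished cylinder lies flat in the tray at (275,186), centred at (515,−391) mm. The next cylinder spans jig x −121 to −51. Moving behind it with the jaws shut.

{"method": "arm_command", "body": {
  "translation": [
    [-1.7,-2.5,0],
    [-3.4,-5,0],
    [-5.1,-7.5,0],
    [-6.8,-10,0],
    [-8.5,-12.4,0]
  ],
  "turn": [-0.02,-0.04,-0.054,-0.054,-0.054],
  "hand": [1,1,1,1,1]
}}

```text
clock: 12.5
eef_pos: [0.4015, -0.2662, 0.1176]
tool_rot: [0.999, 0.037, -0.002, -0.001]
ft_force: [-0.1, 0.1, 0.6]
grip_width: -0.0001
```

{"method": "arm_command", "body": {
  "translation": [
    [0,0,0],
    [0,0,3],
    [0,0,5],
    [0,0,6],
    [0,0,6]
  ],
  "turn": [0,0,0,0,0],
  "hand": [1,1,1,1,1]
}}

```text
clock: 12.92
eef_pos: [0.4013, -0.2667, 0.0562]
tool_rot: [0.999, 0.037, -0.003, -0.002]
ft_force: [-0.6, -0.4, 0.7]
grip_width: -0.0
```

Run:
```python
from h import *
p,d,ci=snap('wrist','w8.png'); status()
```

```text
t 12.97 jig [-148.6    2.5] z 57.7 yaw 0.0748 F [0.  0.3 0.5] w 0.2
```

{"method": "arm_command", "body": {
  "translation": [
    [0,0.35,1.5],
    [0,0.35,2.6],
    [0,0.35,2.6],
    [0.6,0.35,2.6],
    [1.2,0.35,2.6]
  ],
  "turn": [0,0,0,0,0],
  "hand": [1,1,1,1,1]
}}

```text
clock: 13.38
eef_pos: [0.4169, -0.2714, 0.0343]
tool_rot: [0.999, 0.037, 0.001, 0.0]
ft_force: [-1.0, -0.0, 1.1]
grip_width: 0.0002
```

```bash
python3 -c "
from h import *
status()"
```

```text
t 13.38 jig [-134.5   -2.5] z 34.3 yaw 0.0742 F [-1.  -0.   1.1] w 0.2
```

{"method": "arm_command", "body": {
  "translation": [
    [0.5,0,0],
    [1,0,0],
    [1.6,0,0],
    [2.4,0,0],
    [3.2,0,0]
  ],
  "turn": [0,0,0,0,0],
  "hand": [1,1,1,1,1]
}}

```text
clock: 13.8
eef_pos: [0.4485, -0.2684, 0.0335]
tool_rot: [0.999, 0.037, 0.0, 0.0]
ft_force: [-2.0, -0.8, 0.9]
grip_width: 0.0001
```

Run:
```python
from h import *
p,d,ci=snap('wrist','w8.png'); status()
```

```text
t 13.85 jig [-100.6   -2.2] z 33.7 yaw 0.0758 F [ 0.3 -0.5  0.3] w 0.1
```

View pics/w8.png

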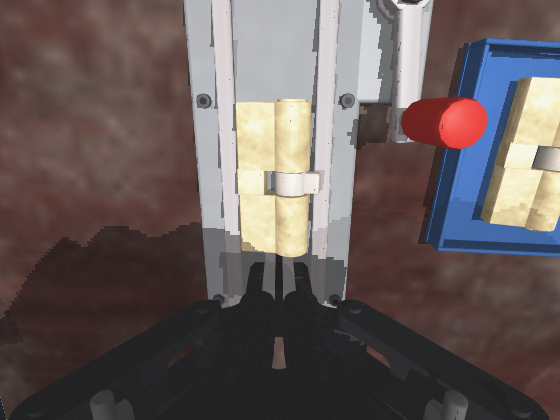

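The cylinder is moving ahead of the fingers, straight between the rails (front at row 100, rear at row 255). Pushing on.

{"method": "arm_command", "body": {
  "translation": [
    [1,-0.1,0],
    [2.2,-0.15,0],
    [3.4,-0.15,0],
    [4.6,-0.15,0],
    [5.8,-0.15,0]
  ],
  "turn": [0,0,0,0,0],
  "hand": [1,1,1,1,1]
}}

```text
clock: 14.27
eef_pos: [0.5064, -0.2625, 0.0331]
tool_rot: [0.999, 0.037, -0.0, 0.0]
ft_force: [-1.0, -0.9, 0.9]
grip_width: 0.0
```

{"method": "arm_command", "body": {
  "translation": [
    [1.1,0,0],
    [2.2,0,0],
    [3.2,0,0],
    [4.1,0,0],
    [4.8,0,0]
  ],
  "turn": [0,0,0,0,0],
  "hand": [1,1,1,1,1]
}}

```text
clock: 14.68
eef_pos: [0.5544, -0.2588, 0.0331]
tool_rot: [0.999, 0.038, 0.0, 0.0]
ft_force: [-1.0, -0.4, 0.3]
grip_width: -0.0002
```

```bash
python3 -c "
from h import *
status()"
```

```text
t 14.68 jig [ 3.6 -0.3] z 33.1 yaw 0.075 F [-1.  -0.4  0.3] w -0.2
```

{"method": "arm_command", "body": {
  "translation": [
    [0.3,0,0],
    [0.6,0,0],
    [0.9,0,0],
    [1.1,0,0],
    [1.2,0,0]
  ],
  "turn": [0,0,0,0,0],
  "hand": [1,1,1,1,1]
}}

```text
clock: 15.1
eef_pos: [0.5655, -0.258, 0.0332]
tool_rot: [0.999, 0.037, 0.0, -0.0]
ft_force: [-1.3, -0.0, 0.1]
grip_width: 0.0002
```

{"method": "arm_command", "body": {
  "translation": [
    [0.1,0,0],
    [0.2,0,0],
    [0.2,0,0]
  ],
  "turn": [0,0,0],
  "hand": [1,1,1]
}}

```text
clock: 15.35
eef_pos: [0.5674, -0.2579, 0.0333]
tool_rot: [0.999, 0.037, 0.0, -0.0]
ft_force: [-0.3, -0.7, -0.3]
grip_width: 0.0001
```

{"method": "arm_command", "body": {
  "translation": [
    [0.1,0,0],
    [0.15,0,0],
    [0.15,0,0]
  ],
  "turn": [0,0,0],
  "hand": [1,1,1]
}}

```text
clock: 15.6
eef_pos: [0.5687, -0.2579, 0.0333]
tool_rot: [0.999, 0.037, -0.0, 0.0]
ft_force: [-1.2, -1.2, -0.3]
grip_width: -0.0003
```

```bash
python3 -c "
from h import *
status()"
```

```text
t 15.6 jig [18.  -0.4] z 33.3 yaw 0.0748 F [-1.2 -1.2 -0.3] w -0.3
```

{"method": "arm_command", "body": {
  "translation": [
    [0.1,0,0],
    [0.15,0,0],
    [0.15,0,0]
  ],
  "turn": [0,0,0],
  "hand": [1,1,1]
}}

```text
clock: 15.85
eef_pos: [0.5689, -0.2579, 0.0333]
tool_rot: [0.999, 0.037, -0.002, 0.0]
ft_force: [-5.3, -1.0, 3.7]
grip_width: 0.0001
```

{"method": "arm_command", "body": {
  "translation": [
    [0.1,0,0],
    [0.15,0,0],
    [0.15,0,0]
  ],
  "turn": [0,0,0],
  "hand": [1,1,1]
}}

```text
clock: 16.1
eef_pos: [0.5689, -0.2579, 0.0332]
tool_rot: [0.999, 0.037, -0.003, 0.0]
ft_force: [-9.1, -0.3, 5.4]
grip_width: 0.0001
```

Run:
```python
from h import *
p,d,ci=snap('wrist','w9.png'); status()
```

```text
t 16.15 jig [18.1 -0.4] z 33.2 yaw 0.0737 F [-8.6 -0.2  5.2] w -0.3
```

View pics/w9.png

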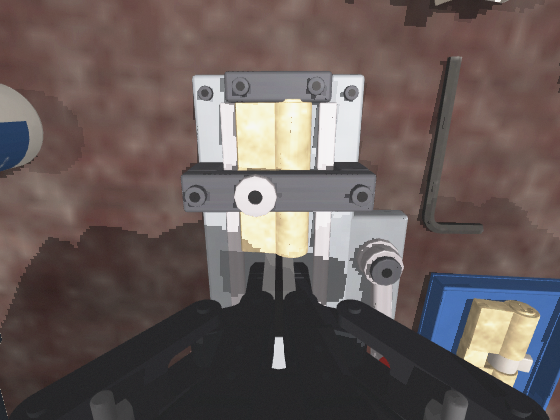

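The cylinder is home: its nose meets the end stop (row 100), and the push stalled at TCP x 18.1 with 9 N. Backing off and going to the knob.

{"method": "arm_command", "body": {
  "translation": [
    [-0.6,0,0],
    [-1.2,0,0],
    [-1.2,0,-2.5],
    [-1.2,0,-5],
    [-1.2,0,-7]
  ],
  "turn": [0,0,0,0,0],
  "hand": [1,1,1,1,1]
}}

```text
clock: 16.57
eef_pos: [0.5604, -0.2587, 0.1048]
tool_rot: [0.999, 0.037, 0.001, 0.0]
ft_force: [0.1, -0.3, -0.6]
grip_width: -0.0001
```

{"method": "arm_command", "body": {
  "translation": [
    [-1.2,2,0],
    [-2.4,4,0],
    [-3.6,5.7,0],
    [-3.6,5.7,0],
    [-3.6,5.7,0]
  ],
  "turn": [0,0,0,0,0],
  "hand": [0.4,0.4,0.4,0.4,0.4]
}}

```text
clock: 16.98
eef_pos: [0.5281, -0.319, 0.1035]
tool_rot: [0.999, 0.036, 0.001, -0.0]
ft_force: [-0.4, 0.5, -0.6]
grip_width: 0.0512
```

Run:
```python
from h import *
p,d,ci=snap('wrist'); status()
for t,zz in [('latch_knob',.051),('latch_pivot',.025)]:
    for r in spot_point('wrist',t)[:1]:
        q=back(ci,r['location'],zz); print(t,np.round(r['location'],1),round(r['conf'],2),jig(q))
```

```text
t 17.03 jig [-26.8 -57.6] z 103.4 yaw 0.074 F [ 0.6  0.3 -0.6] w 51.3
latch_knob [238.7 276.3] 0.85 [-26.7 -56.4]
latch_pivot [154.  269.8] 0.96 [ 22.7 -52.1]
```

{"method": "arm_command", "body": {
  "translation": [
    [0,-0.1,2.5],
    [0,-0.1,4.5],
    [0,-0.1,5.1],
    [0,-0.1,5.1],
    [0,-0.1,5.1]
  ],
  "turn": [0,0,0,0,0],
  "hand": [0.4,0.4,0.4,0.5,0.8]
}}

```text
clock: 17.55
eef_pos: [0.5286, -0.3165, 0.0524]
tool_rot: [0.999, 0.038, -0.0, -0.0]
ft_force: [-0.0, -0.1, 0.4]
grip_width: 0.0318
```

{"method": "arm_command", "body": {
  "translation": [
    [0,0,0],
    [0,0,0],
    [0,0,0],
    [0,0,0]
  ],
  "turn": [0,0,0,0],
  "hand": [1,1,1,1]
}}

```text
clock: 17.88
eef_pos: [0.5293, -0.3174, 0.0538]
tool_rot: [0.999, 0.038, 0.001, 0.001]
ft_force: [0.9, 1.8, 3.6]
grip_width: 0.0139
```

```bash
python3 -c "
from h import *
status()"
```

```text
t 17.88 jig [-25.8 -56.9] z 53.8 yaw 0.075 F [0.9 1.8 3.6] w 13.9
```

{"method": "arm_command", "body": {
  "translation": [
    [0,-0.85,0],
    [0.14,-1.69,0],
    [0.42,-2.49,0],
    [0.83,-3.23,0],
    [1.36,-3.89,0]
  ],
  "turn": [0,0,0,0,0],
  "hand": [1,1,1,1,1]
}}

```text
clock: 18.3
eef_pos: [0.5348, -0.2792, 0.0536]
tool_rot: [0.999, 0.035, -0.003, 0.002]
ft_force: [-13.2, -0.1, 12.2]
grip_width: 0.0137
```

{"method": "arm_command", "body": {
  "translation": [
    [0.64,-0.56,0],
    [1.36,-1.01,0],
    [2.14,-1.33,0],
    [2.97,-1.51,0],
    [3.5,-1.55,0]
  ],
  "turn": [0,0,0,0,0],
  "hand": [1,1,1,1,1]
}}

```text
clock: 18.72
eef_pos: [0.5706, -0.2599, 0.0534]
tool_rot: [0.999, 0.036, -0.002, 0.001]
ft_force: [1.4, -1.8, 7.0]
grip_width: 0.014
```

{"method": "arm_command", "body": {
  "translation": [
    [0.1,0,0],
    [0.1,0,0]
  ],
  "turn": [0,0],
  "hand": [1,1]
}}

```text
clock: 18.88
eef_pos: [0.5733, -0.2595, 0.0535]
tool_rot: [0.999, 0.037, -0.0, 0.001]
ft_force: [-1.7, -1.4, 5.0]
grip_width: 0.0141
```

Run:
```python
from h import *
p,d,ci=snap('wrist','w10.png'); status()
for t,zz in [('latch_knob',.055),('latch_pivot',.025)]:
    for r in spot_point('wrist',t)[:1]:
        q=back(ci,r['location'],zz); print(t,np.round(r['location'],1),round(r['conf'],2),jig(q))
```

```text
t 18.93 jig [22.4 -2.4] z 53.5 yaw 0.0738 F [-2.2 -0.6  6. ] w 14.0
latch_knob [288.2 276.5] 0.59 [21.5 -0.9]
latch_pivot [258. 368.] 0.91 [ 21.5 -51.6]
```

View pics/w10.png

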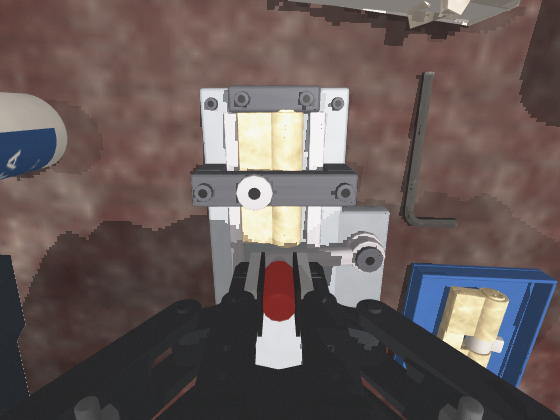

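The latch is across the track at about 0 and the cylinder still meets the stop. A small extra push will seat the latch.

{"method": "arm_command", "body": {
  "translation": [
    [0.1,0,0],
    [0.2,0,0],
    [0.3,0,0],
    [0.3,0,0]
  ],
  "turn": [0,0,0,0],
  "hand": [1,1,1,1]
}}

```text
clock: 19.37
eef_pos: [0.5742, -0.2594, 0.0534]
tool_rot: [0.999, 0.036, -0.002, 0.0]
ft_force: [-7.3, -0.9, 9.2]
grip_width: 0.0142
```

```bash
python3 -c "
from h import *
status()"
```

```text
t 19.37 jig [23.3 -2.4] z 53.4 yaw 0.0724 F [-7.3 -0.9  9.2] w 14.2
```

Seated against its stop (stalled with 7 N). Releasing and going up.

{"method": "arm_command", "body": {
  "translation": [
    [0,0,0],
    [0,0,0],
    [0,0,0],
    [0,0,-3],
    [0,0,-6]
  ],
  "turn": [0,0,0,0,0],
  "hand": [0.4,0.4,0.4,0.4,0.4]
}}

```text
clock: 19.78
eef_pos: [0.5746, -0.2578, 0.11]
tool_rot: [0.999, 0.038, -0.003, -0.002]
ft_force: [0.9, -0.7, 0.5]
grip_width: 0.0512
```

{"method": "arm_command", "body": {
  "translation": [
    [0,0,-3],
    [0,0,-6],
    [-2,0,-8],
    [-2,0,-8]
  ],
  "turn": [0,0,0,0],
  "hand": [0.4,0.4,0.4,0.4]
}}

```text
clock: 20.12
eef_pos: [0.5573, -0.2616, 0.198]
tool_rot: [0.999, 0.037, 0.003, 0.002]
ft_force: [0.2, 0.6, 0.1]
grip_width: 0.0517
```

Run:
```python
from h import *
p,d,ci=snap('wrist','w11.png'); status()
from fit import cloud
for t,zz in [('latch_knob',.051),('latch_pivot',.025),('end_stop',.026)]:
    for r in spot_point('wrist',t)[:1]:
        q=back(ci,r['location'],zz); print(t,np.round(r['location'],1),round(r['conf'],2),jig(q))
P,v,u=cloud(d,np.array(ci['mtx']),np.array(ci['world_to_cam']))
c,s=np.cos(Y),np.sin(Y);D=P[:,:2]-O;jx=c*D[:,0]+s*D[:,1];jy=-s*D[:,0]+c*D[:,1];z=P[:,2]
k=(z>.020)&(z<.034)&(abs(jy)<.016)&(jx>.029)&(jx<.056);print('rear x',np.percentile(jx[k],[1,5]))
cv2.imwrite('pics/w11c.png',cv2.resize(p[100:300,130:480,::-1],None,fx=2,fy=2))
```

```text
t 20.17 jig [ 6.4 -2.8] z 195.5 yaw 0.0742 F [ 0.3 -0.2 -0.5] w 50.9
latch_knob [184.2 274.7] 0.69 [20.   0.1]
latch_pivot [176.  327.7] 0.95 [ 22.1 -51.9]
end_stop [ 90.3 273.2] 0.97 [101.1   1.3]
rear x [0.0296 0.0306]
```

View pics/w11.png

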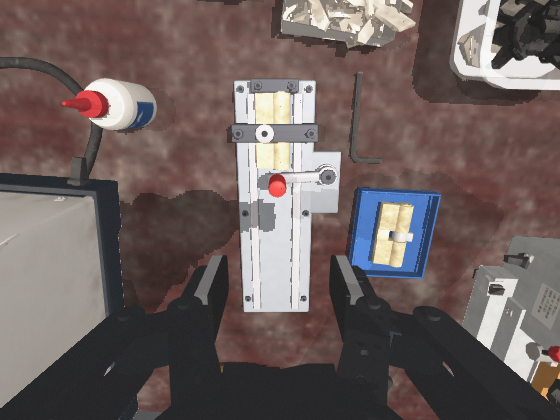

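Run:
```python
from h import *
from fit import cloud
p,d,ci=snap('wrist')
def ang(d,K,T,n):
    P,v,u=cloud(d,K,T);c,s=np.cos(Y),np.sin(Y);D=P[:,:2]-O;jx=c*D[:,0]+s*D[:,1];jy=-s*D[:,0]+c*D[:,1]
    k=(P[:,2]>.020)&(P[:,2]<.032)&(jy>-.042)&(jy<-.019)&(abs(jx-.022)<.012)
    f=np.polyfit(jy[k],jx[k],1); print(n,k.sum(),'theta',-f[0],'x at y=-30:',1000*np.polyval(f,-.03))
a=np.load('w1.npz'); ang(a['d'],a['K'],a['T'],'initial'); ang(d,np.array(ci['mtx']),np.array(ci['world_to_cam']),'now')
```

```text
initial 214 theta 0.04647245839884185 x at y=-30: 20.471343550908777
now 250 theta 0.04777642947680363 x at y=-30: 21.079774650582706
```

The latch angle reads the same as at the start, when it was fully shut. Handing in.

```bash
python3 -c "
from h import *
job_done(); status()"
```

```text
the job is handed in; nothing more can be done
the job is handed in; nothing more can be done
```

The whole job is done in the order asked and handed in at about 20 s of the 72 s allowed; no verdict is reported.

- **Latch open:** I gripped the red knob and swung the latch to about 1.67 rad.
- **Finished cylinder:** I drew it back about 53 mm, clear of the bridge. It was laid in the tray with about 6 N of contact before I let go. It lies flat and parallel to the tray, within about 2 mm of the centre. My first grip was too high on its sloping side, so I opened, lowered about 3 mm and gripped again.
- **Next cylinder:** I pushed it with shut jaws until it stalled against the end stop at about 9 N. Its rear end reads jig x +30 mm, as it should when home.
- **Latch shut:** I swung it back until it stalled against its stop at about 7 N. The depth picture gave 0.048 rad, against 0.046 rad at the start when it was fully shut, so I take that as a small measuring bias.

The last view shows the gripper clear of everything, with the oil bottle and hex key standing as before. The amber screwdriver is out of that view. It was never approached, but I did not check it again at the end.

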